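Tip the wax slab over and seat it in the corner of the carving board

TASK

The wax slab is standing on its long edge on the carving board. Push it over with the fingertips so that it falls flat on its face away from you, towards the long back stop strip, then push it along the board until it sits flush in the corner, against both the back strip and the left strip. Only push: do not lift or carry the slab, and leave the cup, tape, tin and plaster blanks where they stand.

Things in the scene. Friction and masses are not known exactly. Their poses are not given: they have to be found in the camera images.
- carving_board: Fixed plywood board flat on the bench, 270 (its x) x 260 (its y) x 12 mm thick, turned up to 0.4 rad, with two wooden stop strips on top, at its back and left; its near (-x) and right (-y) sides are open. Origin: centre of its underside; x points away from the robot to the back strip, y to the left strip, z up.
- back_strip (a point): Middle of the upper inner edge of the back stop strip, at board x = +100, y = -10, z = 30 mm; axes as the board. The strip runs along y for 236 mm, is 20 mm wide (behind this edge) and stands 18 mm above the board.
- left_strip (a point): Middle of the upper inner edge of the left stop strip, at board x = -10, y = +95, z = 30 mm; axes as the board. The strip runs along x for 190 mm, is 20 mm wide and stands 18 mm above the board.
- seat (a point): Where the middle of the slab is when it lies flush in the corner: board x = 58.5, y = 40.5, z = 24.5 mm; axes as the board.
- wax_slab: Loose ivory-coloured wax slab, a block 83 (x) x 109 (y) x 25 mm (z), 0.2 to 0.4 kg. Origin: centre of the 83 x 109 mm face that ends underneath. At the start it stands on a long edge, 83 mm high, x up, z level towards the robot, turned up to 0.2 rad against the board. Pushed over it lies with z up and x towards the back strip.
- slab_centre (a point): The middle of the wax slab, half-way through all its sizes; axes as for wax_slab. 53.5 mm above the bench while the slab stands on the board, 24.5 mm when it lies flat on the board.
- cup: Small pink-stained cup, 79 mm wide, 63 mm high, loose on the bench to the right of the board; origin: centre of its underside. Leave alone.
- tape: Roll of masking tape lying flat, 105 mm across, 25 mm high, loose on the bench to the left of the board; origin: centre of its underside. Leave alone.
- blank_square: Square plaster blank 48 x 48 x 20 mm, loose on the bench to the left of the board; origin: centre of its underside. Leave alone.
- blank_long: Long plaster blank 30 x 60 x 14 mm, loose on the bench to the right of the board; origin: centre of its underside. Leave alone.
- tin: Round lidded tin, 57 mm across, 72 mm high, loose at the back of the bench; origin: centre of its underside. Leave alone.
Not all that is in view belongs to the job. Leave any blue or red look-alike of the wax_slab alone.

How it is judged:
On the way:
1. the slab has been tipped over towards the back strip and lies flat on the board (angle between slab_centre's own z axis and vertical below 0.08 rad and height (world z) of slab_centre below 0.029 m), for 0.2 s.
At the end, for the whole second after the job is handed in: The slab lies flat (within 0.06 rad) on the board, the face that looked towards the robot now on top, with its long edge within 4 mm of the back strip and its end within 4 mm of the left strip, square to the board within 0.04 rad, at rest (angle between slab_centre's own z axis and vertical below 0.06 rad and height (world z) of slab_centre between 0.02 and 0.029 m and x of slab_centre in the frame of carving_board between 0.0545 and 0.061 m and y of slab_centre in the frame of carving_board between 0.0365 and 0.043 m and angle between the x axis of wax_slab and the x axis of carving_board, either way round below 0.04 rad and linear speed of wax_slab below 0.01 m/s); the robot touches nothing.
It fails at once if the slab is lifted or carried (height (world z) of slab_centre above 0.065 m or (angle between slab_centre's own z axis and vertical below 0.15 rad and height (world z) of slab_centre above 0.036 m)).
It fails at once if the slab is tipped over towards the robot (angle between slab_centre's own z axis and vertical above 2.3 rad).
It fails at once if the slab is pushed off the board (height (world z) of slab_centre below 0.015 m).
It fails at once if the cup, tape, tin or a plaster blank is moved more than 15 mm (distance of any of cup, tape, blank_square, blank_long, tin from where it was at the start of the episode above 0.015 m).
It also fails if it takes over 50 s, if anything falls off the work surface, if the arm or the gripper's body presses on something with over 40 N, if the wrist force passes 120 N, or if a joint passes its speed limit or range.

ROBOT

A 7-joint arm with a two-finger parallel gripper is mounted at the origin on a cart in front of the work surface, level with it; the furniture and walls round the work are solid. World frame = base frame: x ahead of the robot, y to its left, z up, the work surface at z = 0. Lengths are in m, angles in rad, forces in N, time in s.
With the tool pointing down it reaches from about 0.4 to 0.85 m from the base axis. Payload 10.4 kg.
Tool frame: the origin (TCP) lies at the very end of the fingers, on their centre line; the grasp point (between the pads) lies 19 mm behind it; z points along the fingers, x is the direction in which the jaws open and shut, and the axes are right-handed (so a half turn about z gives the same grasp; the last joint's range is limited). The gripper opens to 87 mm and grips with 3 to 60 N. Pads are 19 mm wide; open, the fingers measure 117 mm over their backs; the gripper's body (75 mm by 190 mm) begins 51 mm behind the grasp point.
Start: joints at [1.246, 0.332, -0.065, 1.46, 0.022, 1.35, -0.088], TCP at [0.186, -0.597, 0.223] pointing down, gripper open.
Joint ranges: [-2.6, 2.6], [-0.5, 2.12], [-1.47, 1.34], [0.16, 2.42], [-1.27, 4.41], [0.06, 2.06], [-2.6, 2.6]. Speed limits (rad/s): [2.22, 2.22, 2.79, 2.79, 3.14, 3.14, 3.14].

INTERFACE

Orientations are given as a unit quaternion [x, y, z, w].
In Python, from bench import r gives the robot as it stands. The module is installed in compiled form; this text tells all that it offers.
- The arm moves only by the tool carry_out, never from a script. Its argument "commands" is a list that holds one entry, the list of rows, each a list of 7 numbers: the closure in counts, from 0 (fully open) to 255 (shut), then the shift along the tool's x, y, z in units of 25 mm (1.0 is 25 mm), then the turn, a rotation vector about the tool's x, y, z in units of 5 degrees (1.0 is 5 degrees). A call has 1 to 12 rows; each row is the pose to reach, as a shift and turn from the pose measured when the call began, along the tool's axes at that moment; what a row does not reach only later rows make up. A row lasts 1/8 s, in which the tool goes at most 62.5 mm and 10.7 degrees, less where a joint would pass 70% of its speed; a pose out of reach is approached as far as the arm can. A call with a gripper value outside its range is refused whole. The fingers move at their own pace and stop on an object; "grip_force" is the grip in N (left out, the last holds). Time passes only in rows, so rows that repeat a pose let the fingers close. It gives the time, the measured TCP pose, the force and the opening at its end, in the units of the state.
- r.read_state(): the state, without advancing time (a new reading comes with each control period).
- r.camera(name): name is "side" or "top" or "wrist"; returns the picture (480x640x3 uint8, blue, green, red); there is no depth.
- r.camera_info(name): a dict with "fx", "fy", "cx", "cy" (pixels), "k1" (the pictures are not rectified: a ray, as slopes to the right and down, at radius r is drawn at 1 + k1 r^2 times it, then the intrinsics apply), "origin" and "rotation" of the camera in the world. Camera axes: x right, y down, z forward; pixel columns grow to the right and rows downward; lengths in m; the calibration is good to about 2 mm. A picture is of the moment at which its call begins: read the wrist's pose just before it. camera_info takes no time and is no camera call; for the wrist camera it gives the pose at the moment of the call.
- r.close_job(): hands the job in, once; it reports no verdict.
The state is a dict: "time": time; "joint_positions": joint angles; "joint_vel": joint speeds; "joint_torque": joint torques, N m; "ee_pos": TCP position; "eef_rot": TCP orientation; "ft_force": force on the tool from outside, world axes, zero at the start; "torque": the same for the moment, N m; "width": finger opening in m.
Only numpy, scipy, OpenCV 4.12 (cv2) and the standard library are available. Lean on these libraries where they do the work, as an engineer would, in place of code of your own. Each camera call takes 0.05 s, during which the arm holds its last target.

## Working session

There is one attempt and no reset: what is moved stays moved. The work goes in short steps, Python scripts to look and compute and a tool call to move; the robot and the scene stay as the last step left them, time stands still between calls to the robot, and variables do not carry over. Pictures are saved under pics/ and viewed, and the job is handed in when it is done.

Besides the shell and the picture viewer there is one more tool, called after "Call:" as name(argument=value, ...) on one line, values as JSON. carry_out: Moves the arm, as the interface text tells. Its arguments: {"type":"object","properties":{"commands":{"type":"array"},"grip_force":{"type":"number"}},"required":["commands"]}

```bash
mkdir -p pics
python3 - <<'E'
from bench import r
import cv2
for n in ("top","side"):
    im=r.camera(n); cv2.imwrite(f"pics/{n}0.png",im)
    i=r.camera_info(n); print(n,i)
print(r.read_state())
E
```

```text
top {'fx': 493.49785610650207, 'fy': 493.49785610650207, 'cx': 322.3001295564718, 'cy': 236.27750510631225, 'k1': 0.0380864196462311, 'origin': array([0.50891861, 0.01813378, 1.10717029]), 'rotation': array([-0.70292919,  0.70996013, -0.03850563,  0.01909156])}
side {'fx': 469.4285725517895, 'fy': 469.4285725517895, 'cx': 325.48561328453434, 'cy': 236.39212295244292, 'k1': -0.12652674380896076, 'origin': array([0.12227229, 0.89772842, 0.82758592]), 'rotation': array([-0.20575528,  0.87308079, -0.42991129,  0.10281524])}
{'time': 0.1, 'joint_positions': array([ 1.24640649,  0.3328    , -0.06469888,  1.46084111,  0.0215749 ,
        1.34989035, -0.08847246]), 'joint_vel': array([ 0.00074043, -0.00269798, -0.00021558, -0.00111494,  0.00182345,
        0.00022233, -0.00010533]), 'joint_torque': array([ 1.07257354e-03, -6.24544716e+01,  2.44105014e-02, -3.90718532e+01,
       -6.15035277e-02,  3.65591759e-02,  3.79050084e-05]), 'ee_pos': array([ 0.18567311, -0.59643031,  0.22184664]), 'eef_rot': array([ 8.05377915e-01, -5.92761358e-01, -5.10379375e-04, -3.56168475e-04]), 'ft_force': array([-0.53691205,  0.09021954, -0.2741101 ]), 'torque': array([-0.04593584,  0.03045994,  0.00559903]), 'width': 0.08685635367332027}
```

View pics/top0.png

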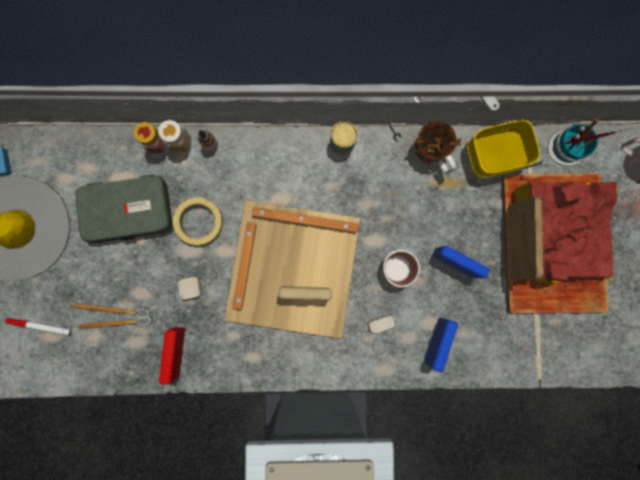

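View pics/side0.png

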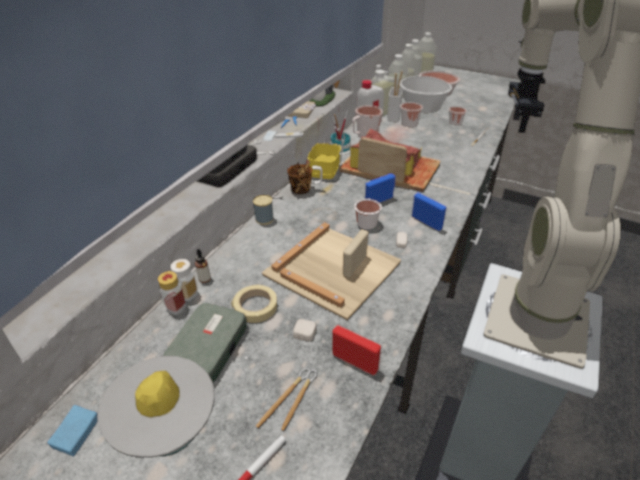

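Candidates for the slab are the ivory block on the board (304,294), the red block (172,355), the blue blocks (461,262) and (441,345), and the wooden plank on the orange board (540,240). I choose (304,294) and check it in a crop.

```bash
cat > h.py <<'E'
import numpy as np, cv2
from scipy.spatial.transform import Rotation as R
def ray(info,px):
    K=np.array([[info['fx'],0,info['cx']],[0,info['fy'],info['cy']],[0,0,1]])
    p=cv2.undistortPoints(np.array(px,float).reshape(-1,1,2),K,np.array([info['k1'],0,0,0.])).reshape(-1,2)
    d=np.c_[p,np.ones(len(p))]
    return np.array(info['origin']),R.from_quat(info['rotation']).apply(d)
def plane(info,px,z):
    o,d=ray(info,px); return o+d*((z-o[2])/d[:,2])[:,None]
def proj(info,P):
    K=np.array([[info['fx'],0,info['cx']],[0,info['fy'],info['cy']],[0,0,1]])
    Ri=R.from_quat(info['rotation']).inv(); rv=Ri.as_rotvec(); t=-Ri.apply(info['origin'])
    return cv2.projectPoints(np.array(P,float).reshape(-1,1,3),rv,t,K,np.array([info['k1'],0,0,0.]))[0].reshape(-1,2)
E
python3 - <<'E'
from bench import r
import cv2,numpy as np
im=cv2.imread("pics/top0.png")
c=im[190:350,210:370]; cv2.imwrite("pics/crop0.png",cv2.resize(c,(600,600),interpolation=cv2.INTER_CUBIC)[:600])
hsv=cv2.cvtColor(im,cv2.COLOR_BGR2HSV)
for p in [(304,294),(315,300),(300,298),(290,250),(300,220),(244,270),(330,320),(200,350),(400,330)]: print(p,hsv[p[1],p[0]])
E
```

```text
(304, 294) [ 21  89 183]
(315, 300) [ 18 108 104]
(300, 298) [ 19  87 141]
(290, 250) [ 19 109 168]
(300, 220) [ 10  63 182]
(244, 270) [ 14 170 182]
(330, 320) [ 19 102 197]
(200, 350) [ 27  24 117]
(400, 330) [ 50   6 121]
```

View pics/crop0.png

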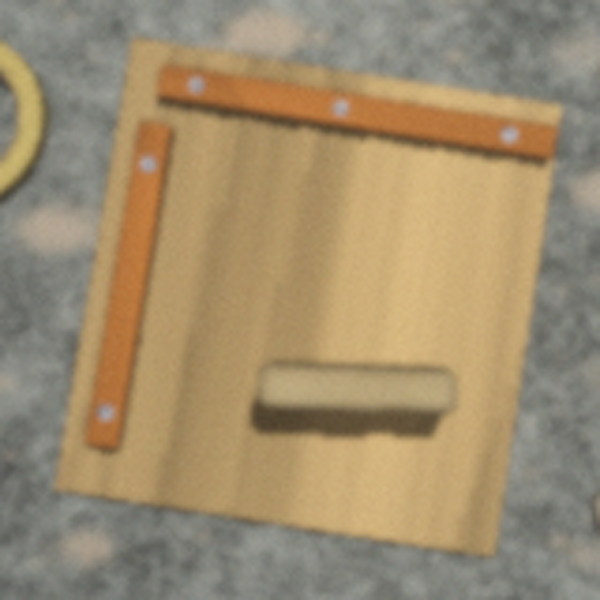

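The crop shows the ivory slab (its top face spans roughly crop 260–455 × 368–410) standing on the board, with orange strips at the back and left. Next I measure the board and slab.

```bash
cat > board.py <<'E'
from h import *
def strips(im,info):
    hsv=cv2.cvtColor(im,cv2.COLOR_BGR2HSV)
    m=cv2.inRange(hsv,(6,140,90),(17,255,255)); m[:190]=0;m[350:]=0;m[:,:215]=0;m[:,370:]=0
    m=cv2.morphologyEx(m,cv2.MORPH_CLOSE,np.ones((5,5)))
    cs=[c for c in cv2.findContours(m,cv2.RETR_EXTERNAL,cv2.CHAIN_APPROX_NONE)[0] if cv2.contourArea(c)>300]
    return cs
E
python3 - <<'E'
from bench import r
from board import *
im=cv2.imread("pics/top0.png"); info=r.camera_info("top")
for c in strips(im,info):
    W=plane(info,c.reshape(-1,2),0.030)[:,:2]
    rc=cv2.minAreaRect((W*1000).astype(np.float32)); print(rc, cv2.boxPoints(rc).round(1).tolist())
# board outline
hsv=cv2.cvtColor(im,cv2.COLOR_BGR2HSV)
m=cv2.inRange(hsv,(6,65,60),(28,255,255)); m[:190]=0;m[350:]=0;m[:,:224]=0;m[:,370:]=0
m=cv2.morphologyEx(m,cv2.MORPH_CLOSE,np.ones((5,5)))
c=max(cv2.findContours(m,cv2.RETR_EXTERNAL,cv2.CHAIN_APPROX_NONE)[0],key=cv2.contourArea)
W=plane(info,c.reshape(-1,2),0.012)[:,:2]
rc=cv2.minAreaRect((W*1000).astype(np.float32)); print("board",rc)
# slab top face
m=cv2.inRange(hsv,(18,60,135),(26,100,255)); m[:285]=0;m[302:]=0;m[:,:272]=0;m[:,336:]=0
m=cv2.morphologyEx(m,cv2.MORPH_OPEN,np.ones((3,3)))
c=max(cv2.findContours(m,cv2.RETR_EXTERNAL,cv2.CHAIN_APPROX_NONE)[0],key=cv2.contourArea)
W=plane(info,c.reshape(-1,2),0.095)[:,:2]
rc=cv2.minAreaRect((W*1000).astype(np.float32)); print("slab",rc,cv2.boundingRect(c))
P=np.array([(262,368),(455,370),(455,410),(262,408)])/3.75+[210,190]-.4
print(plane(info,P,0.095))
E
```

```text
((534.7327880859375, 158.57164001464844), (20.023117065429688, 188.82142639160156), 80.34113311767578) [[440.0, 164.5], [626.0999755859375, 132.89999389648438], [629.5, 152.60000610351562], [443.29998779296875, 184.3000030517578]]
((633.8323974609375, 26.320587158203125), (232.81817626953125, 20.65777015686035), 80.32178497314453) [[604.0999755859375, -86.69999694824219], [624.4000244140625, -90.19999694824219], [663.5999755859375, 139.3000030517578], [643.2000122070312, 142.8000030517578]]
board ((527.9067993164062, 53.74290466308594), (261.4310302734375, 271.1833190917969), 80.5372085571289)
slab ((476.20184326171875, 26.251073837280273), (106.28489685058594, 22.31775665283203), 87.64749145507812) (279, 287, 53, 13)
[[ 0.4871673   0.07821379  0.095     ]
 [ 0.48483475 -0.02659428  0.095     ]
 [ 0.46324059 -0.02632134  0.095     ]
 [ 0.46563244  0.07828349  0.095     ]]
```

```bash
cat > go.py <<'E'
from h import *
from bench import r
# board frame
TH=np.deg2rad(-9.65); BC=np.array([.527,.054])
def b2w(x,y): c,s=np.cos(TH),np.sin(TH); return BC+np.array([c*x-s*y,s*x+c*y])
def w2b(p): c,s=np.cos(TH),np.sin(TH); d=np.array(p)[:2]-BC; return np.array([c*d[0]+s*d[1],-s*d[0]+c*d[1]])
def units(pos,yaw_deg,s=None):
    """tool x at yaw_deg in world, pointing down"""
    s=s or r.read_state(); R0=R.from_quat(s['eef_rot'])
    a=np.deg2rad(yaw_deg); x=np.array([np.cos(a),np.sin(a),0]); z=np.array([0,0,-1.]); y=np.cross(z,x)
    Rt=R.from_matrix(np.c_[x,y,z])
    return (R0.inv().apply(np.array(pos)-s['ee_pos'])/.025).round(2), (np.rad2deg((R0.inv()*Rt).as_rotvec())/5).round(2)
def st():
    s=r.read_state(); x=R.from_quat(s['eef_rot']).as_matrix()
    print('t',round(s['time'],2),'pos',s['ee_pos'].round(4),'board',w2b(s['ee_pos']).round(4),'yaw',np.rad2deg(np.arctan2(x[1,0],x[0,0])).round(1),'zdir',x[:,2].round(3),'F',s['ft_force'].round(1),'w',round(s['width'],4),'q',s['joint_positions'].round(2))
E
python3 - <<'E'
from go import *
st(); print(units([.40,-.35,.2],-85)); print(units([.425,.026,.2],-92))
E
```

```text
t 0.1 pos [ 0.1857 -0.5964  0.2218] board [-0.2275 -0.6984] yaw -72.7 zdir [-0.     0.001 -1.   ] F [-0.5  0.1 -0.3] w 0.0869 q [ 1.25  0.33 -0.06  1.46  0.02  1.35 -0.09]
(array([ -6.86, -11.12,   0.88]), array([0.  , 0.01, 2.46]))
(array([-20.92, -16.54,   0.9 ]), array([0.  , 0.01, 3.86]))
```

Call:
carry_out(commands=[[[100,-1.2,-1.9,0,0,0,0.4],[100,-2.4,-3.7,0.3,0,0,0.8],[100,-3.6,-5.6,0.5,0,0,1.2],[100,-4.7,-7.4,0.6,0,0,1.6],[100,-5.8,-9.3,0.8,0,0,2.0],[100,-6.9,-11.1,0.9,0,0,2.5],[100,-9.2,-12.0,0.9,0,0,2.7],[100,-11.5,-13.0,0.9,0,0,2.9],[100,-13.8,-13.9,0.9,0,0,3.1],[100,-16.1,-14.8,0.9,0,0,3.3],[100,-18.5,-15.7,0.9,0,0,3.6],[100,-20.9,-16.5,0.9,0,0,3.9]]], grip_force=20)

```text
time: 1.6
ee_pos: [0.4238, 0.0247, 0.2]
eef_rot: [-0.693, 0.721, 0.0, 0.0]
ft_force: [1.5, 0.1, -0.7]
width: 0.053
```

Run:
```python
from go import *
cv2.imwrite("pics/wrist1.png",r.camera("wrist"))
st(); print(units([.425,.026,.11],-92));print(units([.425,.026,.075],-92))
```

```text
t 1.65 pos [0.4235 0.0331 0.2004] board [-0.0985 -0.0379] yaw -91.9 zdir [ 0.001  0.003 -1.   ] F [-0.8  8.3 -0. ] w 0.0531 q [ 0.52 -0.08 -0.66  1.95 -0.05  1.25 -1.73]
(array([ 0.29, -0.07,  3.61]), array([-0.01,  0.04,  0.03]))
(array([ 0.3 , -0.07,  5.01]), array([-0.01,  0.04,  0.03]))
```

View pics/wrist1.png

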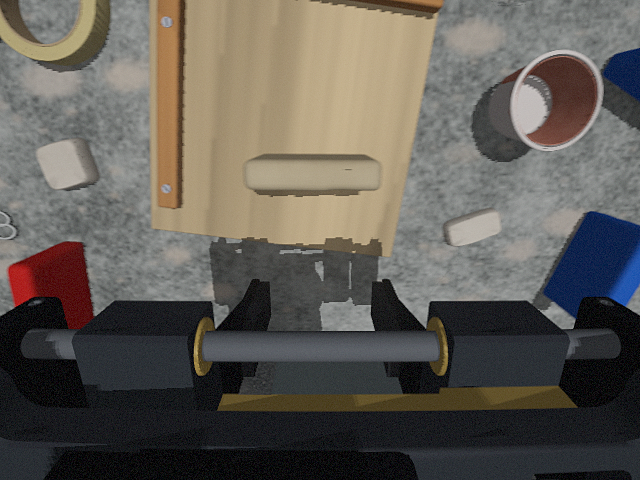

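The wrist view shows the slab's top face at columns 246–380, rows 155–192. The gripper is centred near column 320 and square to it. I descend in front of the slab.

Call:
carry_out(commands=[[[100,0.3,0,1.5,0,0,0],[100,0.3,0,3,0,0,0],[100,0.3,0,4.2,0,0,0],[100,0.3,0,5,0,0,0],[100,0.3,0,5,0,0,0],[100,0.3,0,5,0,0,0]]])

```text
time: 2.4
ee_pos: [0.4238, 0.026, 0.0761]
eef_rot: [-0.695, 0.719, 0.001, 0.002]
ft_force: [-0.2, -0.4, 0.1]
width: 0.053
```

Run:
```python
from go import *
i=r.camera_info("wrist"); im=r.camera("wrist");cv2.imwrite("pics/wrist2.png",im)
st()
```

```text
t 2.45 pos [0.424  0.026  0.0763] board [-0.0969 -0.0449] yaw -91.9 zdir [ 0.002  0.003 -1.   ] F [ 0.  -0.2 -0.4] w 0.0529 q [ 0.5   0.09 -0.68  2.1   0.06  0.97 -1.82]
```

View pics/wrist2.png

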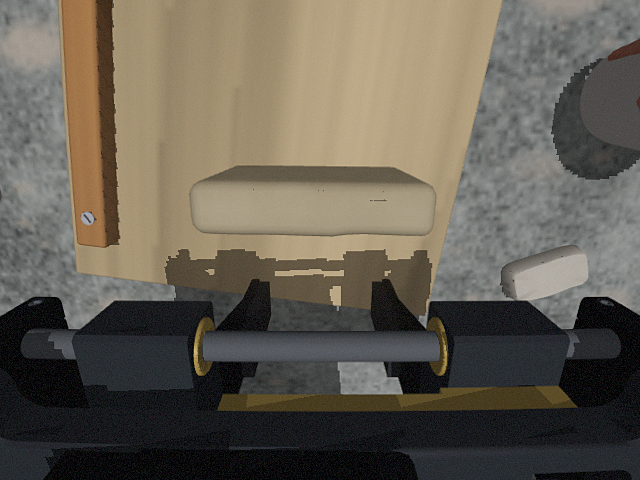

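The slab faces the fingers squarely, with its near edge at row 235. Now I push slowly.

Call:
carry_out(commands=[[[100,0,-0.4,0,0,0,0],[100,0,-0.7,0,0,0,0],[100,0,-0.9,0,0,0,0],[100,0,-1.1,0,0,0,0],[100,0,-1.2,0,0,0,0],[100,0,-1.3,0,0,0,0],[100,0,-1.4,0,0,0,0],[100,0,-1.5,0,0,0,0],[100,0,-1.6,0,0,0,0]]])

```text
time: 3.58
ee_pos: [0.4641, 0.0247, 0.0764]
eef_rot: [-0.695, 0.719, 0.0, 0.002]
ft_force: [-0.4, -0.3, -0.5]
width: 0.0527
```

Run:
```python
from go import *
im=r.camera("wrist");cv2.imwrite("pics/wrist3.png",im)
st()
```

```text
t 3.62 pos [0.4644 0.0247 0.0764] board [-0.0568 -0.0394] yaw -91.9 zdir [ 0.002  0.003 -1.   ] F [ 0.7  0.1 -0. ] w 0.0527 q [ 0.47  0.18 -0.66  2.01  0.13  0.99 -1.86]
```

View pics/wrist3.png

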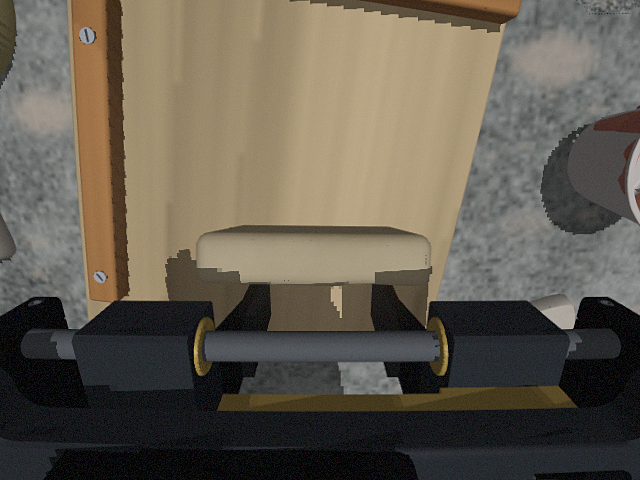

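The fingers are now at the slab face (row ~283), with the slab upright or just starting to tilt. I continue the push.

Call:
carry_out(commands=[[[100,0,-0.1,0,0,0,0],[100,0,-0.2,0,0,0,0],[100,0,-0.3,0,0,0,0],[100,0,-0.4,0,0,0,0],[100,0,-0.5,0,0,0,0],[100,0,-0.6,0,0,0,0],[100,0,-0.7,0,0,0,0]]])

```text
time: 4.5
ee_pos: [0.4821, 0.0241, 0.0764]
eef_rot: [-0.695, 0.719, 0.0, 0.002]
ft_force: [-0.0, 0.4, 0.2]
width: 0.0525
```

Run:
```python
from go import *
im=r.camera("wrist");cv2.imwrite("pics/wrist4.png",im)
st()
```

```text
t 4.55 pos [0.4824 0.0241 0.0765] board [-0.039 -0.037] yaw -91.9 zdir [ 0.003  0.003 -1.   ] F [-0.8 -0.2  0.4] w 0.0527 q [ 0.46  0.22 -0.65  1.97  0.16  1.   -1.87]
```

View pics/wrist4.png

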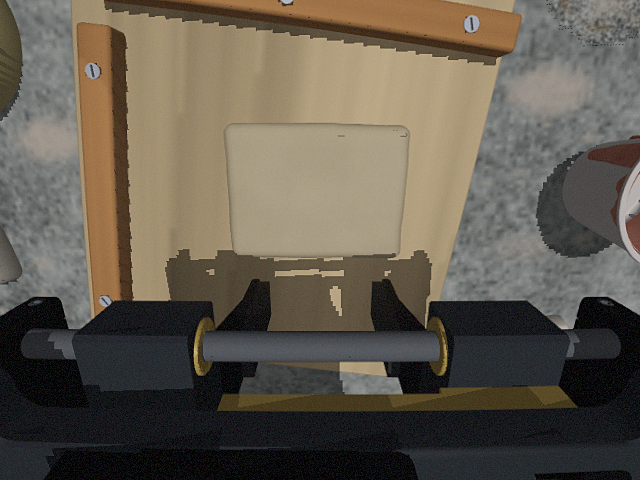

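It has fallen over, and its top face spans columns 226–409, rows 125–255. I check for flatness by casting its corners onto z = 37 mm.

```bash
cat > meas.py <<'E'
from go import *
def corners(im,info,z=.037,roi=None,save=None):
    hsv=cv2.cvtColor(im,cv2.COLOR_BGR2HSV)
    return hsv
E
python3 - <<'E'
from go import *
i=r.camera_info("wrist"); print(i['origin'],R.from_quat(i['rotation']).as_matrix().round(2))
P=plane(i,[(226,125),(409,126),(402,255),(233,255)],.037)
print(P.round(4), [np.linalg.norm(P[k]-P[(k+1)%4]).round(4) for k in range(4)])
for p in P: print(w2b(p).round(4))
# back strip inner upper edge and left strip in the wrist view
Q=plane(i,[(495,53),(107,3),(126,40),(130,290)],.030); print([w2b(q).round(4).tolist() for q in Q])
im=r.camera("top"); cv2.imwrite("pics/crop4.png",cv2.resize(im[190:350,210:370],(600,600),interpolation=cv2.INTER_CUBIC))
cv2.imwrite("pics/top4.png",im)
E
```

```text
[0.56624933 0.02036366 0.23962537] [[-0.03 -0.95 -0.3 ]
 [-1.    0.03  0.01]
 [-0.    0.3  -0.95]]
[[ 0.5719  0.0738  0.037 ]
 [ 0.5679 -0.0291  0.037 ]
 [ 0.4908 -0.0278  0.037 ]
 [ 0.4943  0.0783  0.037 ]] [np.float64(0.103), np.float64(0.0771), np.float64(0.1061), np.float64(0.0778)]
[0.041  0.0271]
[ 0.0542 -0.0751]
[-0.022  -0.0867]
[-0.0363  0.0184]
[[0.0997, -0.1165], [0.0964, 0.0975], [0.0791, 0.0871], [-0.0741, 0.0885]]
```

View pics/crop4.png

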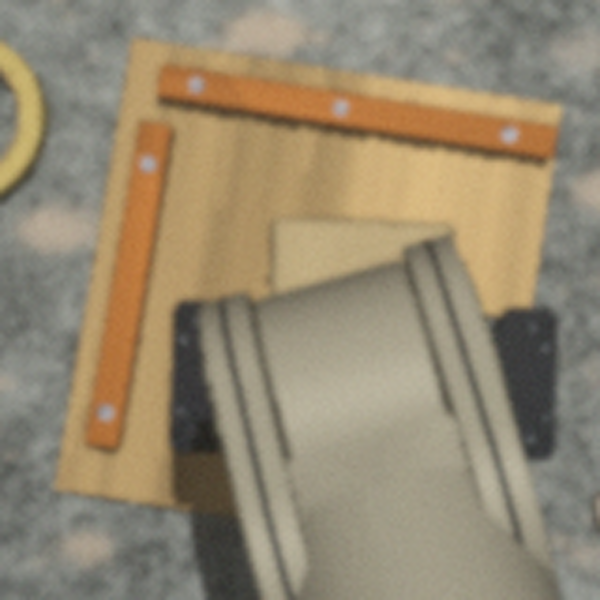

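The corners give 103–106 × 77–78 mm (rounded edges), so the slab is flat. Its centre is at about board (9,-29) mm and it is turned about 7.5° against the board. Next I back off, lower, and align the jaws with the board.

Run:
```python
from go import *
st(); p=b2w(-.068,-.03); print(p)
print(units([.445,.025,.0764],-99.65)); print(units([*p,.0764],-99.65));print(units([*p,.019],-99.65))
```

```text
t 4.6 pos [0.4821 0.0241 0.0764] board [-0.0392 -0.037 ] yaw -91.9 zdir [ 0.002  0.003 -1.   ] F [ 0.4 -0.7  0.5] w 0.0527 q [ 0.46  0.22 -0.65  1.97  0.16  1.   -1.87]
[0.45493332 0.03582328]
(array([ 0.01,  1.49, -0.  ]), array([-0.02,  0.04,  1.55]))
(array([-0.43,  1.1 , -0.  ]), array([-0.02,  0.04,  1.55]))
(array([-0.43,  1.11,  2.3 ]), array([-0.02,  0.04,  1.55]))
```

Call:
carry_out(commands=[[[60,-0.2,0.6,0,0,0,0.8],[60,-0.4,1.1,0,0,0,1.55],[60,-0.4,1.1,0,0,0,1.55],[60,-0.4,1.1,1,0,0,1.55],[60,-0.4,1.1,1.8,0,0,1.55],[60,-0.4,1.1,2.3,0,0,1.55],[60,-0.4,1.1,2.3,0,0,1.55]]])

```text
time: 5.48
ee_pos: [0.4549, 0.0351, 0.0184]
eef_rot: [-0.646, 0.764, 0.001, 0.002]
ft_force: [0.3, -0.2, 0.3]
width: 0.0668
```

Run:
```python
from go import *
im=r.camera("wrist");cv2.imwrite("pics/wrist5.png",im)
st(); 
for x in (0,.007): print(units([*b2w(x,-.03),.019],-99.65))
```

```text
t 5.53 pos [0.4553 0.0352 0.019 ] board [-0.0675 -0.0305] yaw -99.6 zdir [ 0.002  0.003 -1.   ] F [-0.2  0.8  0.2] w 0.0666 q [ 0.42  0.26 -0.64  2.07  0.2   0.86 -2.07]
(array([-0.02, -2.7 ,  0.  ]), array([-0.02,  0.04,  0.01]))
(array([-0.02, -2.98,  0.01]), array([-0.02,  0.04,  0.01]))
```

View pics/wrist5.png

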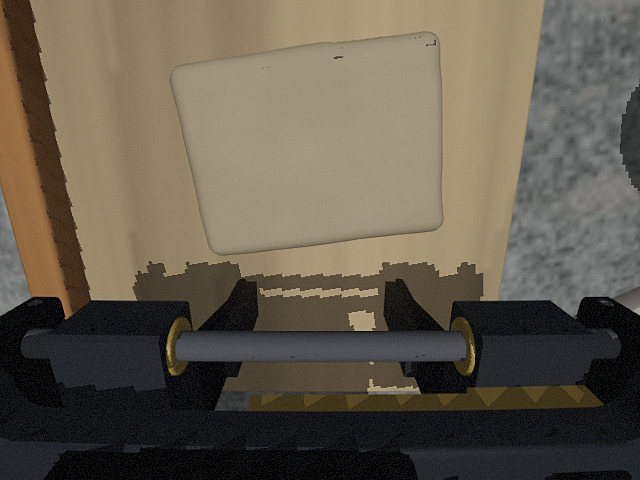

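The slab is ahead of the fingers, with its left near corner at (215,253) the closest. I push it towards the back strip.

Call:
carry_out(commands=[[[60,0,-0.4,0,0,0,0],[60,0,-0.6,0,0,0,0],[60,0,-0.8,0,0,0,0],[60,0,-1.0,0,0,0,0],[60,0,-1.2,0,0,0,0],[60,0,-1.4,0,0,0,0],[60,0,-1.6,0,0,0,0],[60,0,-1.8,0,0,0,0],[60,0,-2.0,0,0,0,0],[60,0,-2.2,0,0,0,0],[60,0,-2.4,0,0,0,0]]])

```text
time: 6.9
ee_pos: [0.5149, 0.0251, 0.019]
eef_rot: [-0.645, 0.764, 0.001, 0.002]
ft_force: [-1.9, 1.5, -0.3]
width: 0.0669
```

Run:
```python
from go import *
im=r.camera("wrist");cv2.imwrite("pics/wrist6.png",im)
st();
```

```text
t 6.95 pos [0.5155 0.0249 0.0191] board [-0.0064 -0.0306] yaw -99.6 zdir [ 0.003  0.004 -1.   ] F [-0.9  0.2 -0.1] w 0.0667 q [ 0.39  0.38 -0.6   1.93  0.26  0.91 -2.08]
```

View pics/wrist6.png

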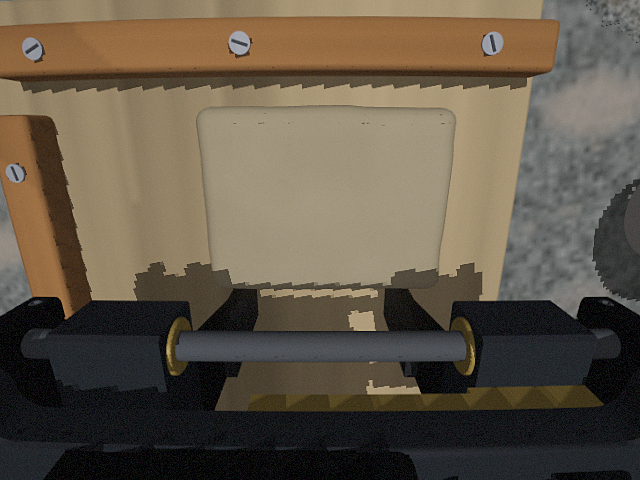

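The slab is now square to the board. A gap of about 13 mm remains to the back strip (slab edge at row 107, strip edge at row 77).

Call:
carry_out(commands=[[[60,0,-0.1,0,0,0,0],[60,0,-0.2,0,0,0,0],[60,0,-0.3,0,0,0,0],[60,0,-0.4,0,0,0,0],[60,0,-0.45,0,0,0,0],[60,0,-0.5,0,0,0,0]]])

```text
time: 7.7
ee_pos: [0.5278, 0.0229, 0.0191]
eef_rot: [-0.645, 0.764, 0.001, 0.002]
ft_force: [-5.6, 0.7, 1.2]
width: 0.0666
```

Run:
```python
from go import *
im=r.camera("wrist");cv2.imwrite("pics/wrist7.png",im)
st();
```

```text
t 7.75 pos [0.5278 0.0229 0.0191] board [ 0.006  -0.0306] yaw -99.6 zdir [ 0.002  0.004 -1.   ] F [-2.9 -0.3 -0. ] w 0.0666 q [ 0.38  0.4  -0.59  1.9   0.27  0.92 -2.08]
```

View pics/wrist7.png

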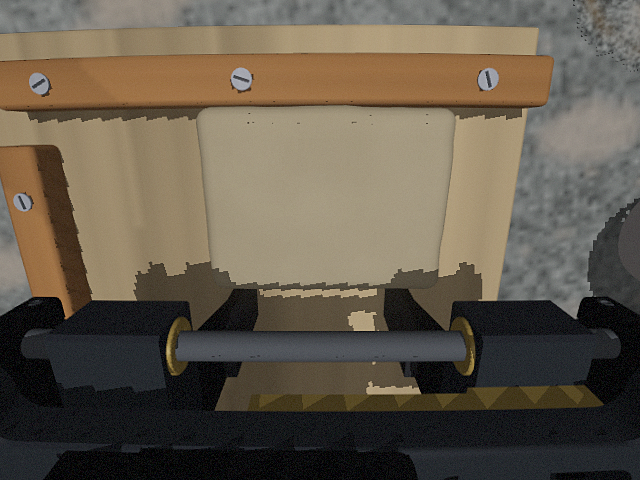

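Slab and strip edges now nearly meet (both around row 107). I push a little more and watch the force.

Call:
carry_out(commands=[[[60,0,-0.05,0,0,0,0],[60,0,-0.1,0,0,0,0],[60,0,-0.15,0,0,0,0],[60,0,-0.15,0,0,0,0]]])

```text
time: 8.25
ee_pos: [0.5279, 0.0229, 0.0187]
eef_rot: [-0.646, 0.764, 0.003, -0.001]
ft_force: [-18.9, 1.6, 16.0]
width: 0.0666
```

Run:
```python
from go import *
st();
```

```text
t 8.25 pos [0.5279 0.0229 0.0187] board [ 0.0061 -0.0306] yaw -99.6 zdir [-0.005  0.003 -1.   ] F [-18.9   1.6  16. ] w 0.0666 q [ 0.38  0.41 -0.59  1.89  0.27  0.93 -2.08]
```

The wrist force reads 19 N, so the slab is against the back strip. Next I find the right end of the slab and the cup's clearance, then move round.

Run:
```python
from go import *
st(); i=r.camera_info("wrist")
P=plane(i,[(198,112),(455,112),(438,287),(213,287)],.037); print([w2b(q).round(4).tolist() for q in P])
t=r.camera_info("top")
print("cup rim",[w2b(q).round(4).tolist() for q in plane(t,[(382,268),(420,268),(401,249),(401,287)],.063)])
a=[*b2w(-.035,-.031),.019]
print(units(a,-99.65)); print(units([*a[:2],.09],-99.65))
print(units([*b2w(.056,-.122),.09],-9.65))
```

```text
t 8.25 pos [0.5279 0.0229 0.0187] board [ 0.0061 -0.0306] yaw -99.6 zdir [-0.005  0.003 -1.   ] F [-18.9   1.6  16. ] w 0.0666 q [ 0.38  0.41 -0.59  1.89  0.27  0.93 -2.08]
[[0.0981, 0.0177], [0.0981, -0.0844], [0.0217, -0.0855], [0.0217, 0.0189]]
cup rim [[0.0305, -0.1883], [0.0433, -0.2681], [0.0768, -0.2224], [-0.0027, -0.2339]]
(array([ 0.02,  1.64, -0.  ]), array([0.06, 0.02, 0.02]))
(array([ 0.01,  1.66, -2.84]), array([0.06, 0.02, 0.02]))
(array([ 3.66, -1.98, -2.87]), array([  0.03,   0.07, -17.98]))
```

Call:
carry_out(commands=[[[60,0,0.8,0,0,0,0],[60,0,1.6,-0.5,0,0,0],[60,0,1.6,-2.9,0,0,0],[150,0.6,1.2,-2.9,0,0,-2],[150,1.2,0.6,-2.9,0,0,-4],[150,1.8,0,-2.9,0,0,-6],[150,2.4,-0.5,-2.9,0,0,-8],[150,2.9,-1,-2.9,0,0,-10],[150,3.4,-1.5,-2.9,0,0,-12],[150,3.7,-2,-2.9,0,0,-14],[150,3.7,-2,-2.9,0,0,-16],[150,3.7,-2,-2.9,0,0,-18]]])

```text
time: 9.75
ee_pos: [0.5629, -0.0773, 0.091]
eef_rot: [0.997, -0.081, -0.002, -0.001]
ft_force: [-0.1, 0.4, -0.0]
width: 0.0358
```

Run:
```python
from go import *
im=r.camera("wrist");cv2.imwrite("pics/wrist8.png",im)
st();print(units([*b2w(.056,-.122),.019],-9.65))
```

```text
t 9.8 pos [ 0.5628 -0.0773  0.091 ] board [ 0.0573 -0.1235] yaw -8.8 zdir [-0.004  0.003 -1.   ] F [-0.5  0.6 -0.3] w 0.0359 q [ 0.71  0.44 -0.8   1.73  0.34  1.12 -0.35]
(array([-0.04, -0.05,  2.88]), array([-0.02,  0.05,  0.17]))
```

View pics/wrist8.png

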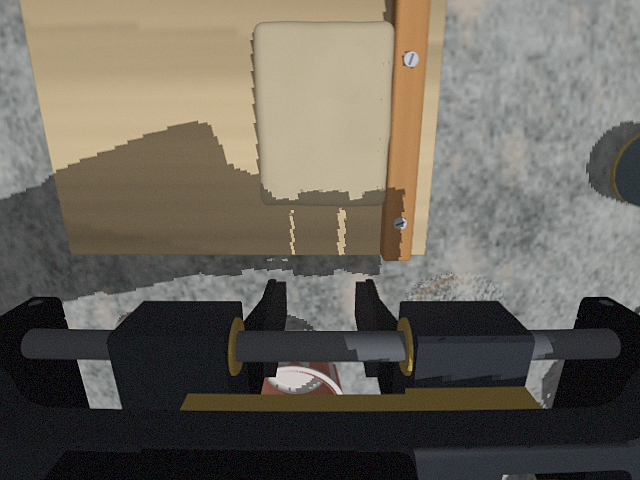

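The slab lies along the back strip, seen end-on with its right end at row ~203. The cup is behind and below the palm, clear by calculation. I descend.

Call:
carry_out(commands=[[[150,0,-0.05,1,0,0,0.2],[150,0,-0.05,2,0,0,0.2],[150,0,-0.05,2.6,0,0,0.2],[150,0,-0.05,2.85,0,0,0.2],[150,0,-0.05,2.85,0,0,0.2]]])

```text
time: 10.42
ee_pos: [0.563, -0.0759, 0.0199]
eef_rot: [0.996, -0.086, -0.002, -0.001]
ft_force: [-0.3, 0.3, -0.3]
width: 0.0359
```

Run:
```python
from go import *
st();
for y in (-.06,-.025): print(units([*b2w(.056,y),.019],-9.65))
```

```text
t 10.43 pos [ 0.563  -0.0759  0.0199] board [ 0.0573 -0.122 ] yaw -9.8 zdir [-0.003  0.003 -1.   ] F [-0.3  0.3 -0.3] w 0.0359 q [ 0.67  0.53 -0.75  1.78  0.42  1.   -0.42]
(array([-0.06, -2.48,  0.04]), array([-0.02,  0.04, -0.03]))
(array([-0.06, -3.88,  0.05]), array([-0.02,  0.04, -0.03]))
```

Call:
carry_out(commands=[[[150,0,-0.4,0,0,0,0],[150,0,-0.7,0,0,0,0],[150,0,-0.9,0,0,0,0],[150,0,-1.1,0,0,0,0],[150,0,-1.3,0,0,0,0],[150,0,-1.5,0,0,0,0],[150,0,-1.7,0,0,0,0],[150,0,-1.9,0,0,0,0],[150,0,-2.1,0,0,0,0],[150,0,-2.3,0,0,0,0],[150,0,-2.5,0,0,0,0]]])

```text
time: 11.8
ee_pos: [0.5734, -0.0159, 0.0203]
eef_rot: [0.996, -0.086, -0.002, 0.0]
ft_force: [-2.7, -6.1, 5.3]
width: 0.0357
```

Run:
```python
from go import *
im=r.camera("wrist");cv2.imwrite("pics/wrist9.png",im)
st();
for y in (-.028,-.025): print(units([*b2w(.056,y),.019],-9.65))
```

```text
t 11.85 pos [ 0.5735 -0.0149  0.0203] board [ 0.0574 -0.0601] yaw -9.8 zdir [-0.004  0.001 -1.   ] F [-1.4 -3.7  2.3] w 0.0361 q [ 0.56  0.54 -0.76  1.77  0.43  1.01 -0.54]
(array([-0.06, -1.29,  0.05]), array([-0.  ,  0.05, -0.04]))
(array([-0.06, -1.41,  0.05]), array([-0.  ,  0.05, -0.04]))
```

View pics/wrist9.png

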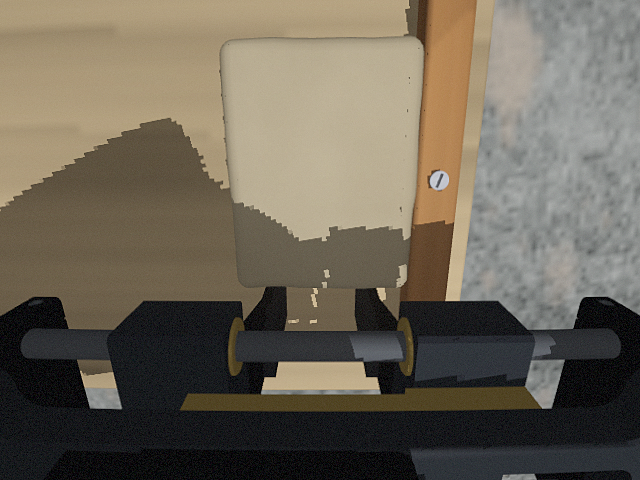

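The slab is sliding along the back strip and staying square, with about 35 mm still to go. I continue.

Call:
carry_out(commands=[[[150,0,-0.2,0,0,0,0],[150,0,-0.4,0,0,0,0],[150,0,-0.6,0,0,0,0],[150,0,-0.8,0,0,0,0],[150,0,-0.95,0,0,0,0],[150,0,-1.1,0,0,0,0],[150,0,-1.2,0,0,0,0],[150,0,-1.3,0,0,0,0]]])

```text
time: 12.85
ee_pos: [0.5789, 0.0162, 0.0203]
eef_rot: [0.996, -0.086, -0.002, 0.0]
ft_force: [-2.5, -4.5, 4.0]
width: 0.0358
```

Run:
```python
from go import *
im=r.camera("wrist");cv2.imwrite("pics/wrist10.png",im)
st()
```

```text
t 12.9 pos [0.5789 0.0168 0.0203] board [ 0.0574 -0.028 ] yaw -9.8 zdir [-0.004 -0.    -1.   ] F [-1.2 -3.7  1.5] w 0.0356 q [ 0.5   0.56 -0.76  1.75  0.44  1.02 -0.6 ]
```

View pics/wrist10.png

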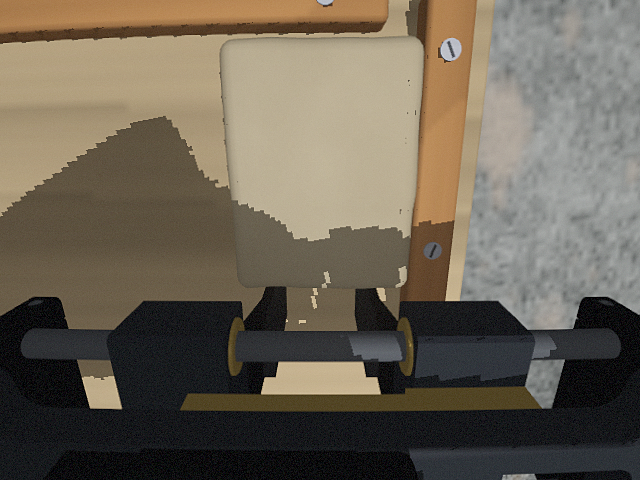

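A few millimetres remain (slab edge at row 38, left strip edge at row ~25).

Call:
carry_out(commands=[[[150,0,-0.05,0,0,0,0],[150,0,-0.1,0,0,0,0],[150,0,-0.15,0,0,0,0],[150,0,-0.2,0,0,0,0],[150,0,-0.25,0,0,0,0]]])

```text
time: 13.52
ee_pos: [0.5796, 0.021, 0.0202]
eef_rot: [0.996, -0.086, -0.003, 0.002]
ft_force: [-4.3, -10.6, 5.8]
width: 0.036
```

Run:
```python
from go import *
im=r.camera("wrist");cv2.imwrite("pics/wrist11.png",im)
st()
```

```text
t 13.57 pos [0.5796 0.0209 0.0202] board [ 0.0574 -0.0238] yaw -9.9 zdir [-0.006 -0.003 -1.   ] F [-4.5 -9.5  5.2] w 0.0359 q [ 0.49  0.56 -0.76  1.75  0.45  1.02 -0.61]
```

View pics/wrist11.png

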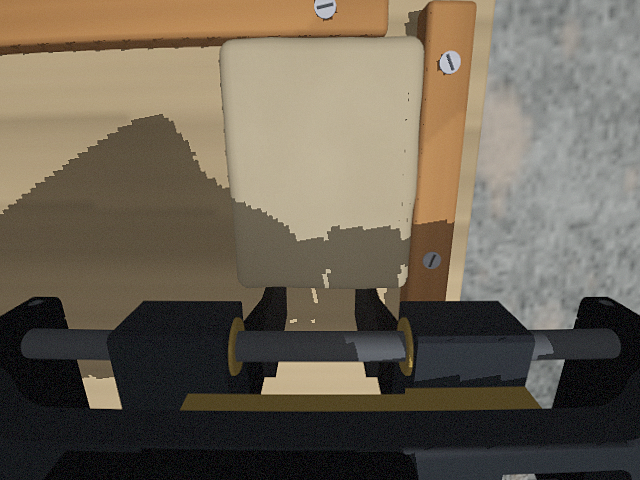

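Call:
carry_out(commands=[[[150,0,-0.05,0,0,0,0],[150,0,-0.1,0,0,0,0],[150,0,-0.1,0,0,0,0]]])

```text
time: 13.95
ee_pos: [0.5796, 0.0209, 0.0202]
eef_rot: [0.996, -0.087, -0.003, 0.004]
ft_force: [-4.9, -8.8, 7.0]
width: 0.0358
```

Run:
```python
from go import *
st()
```

```text
t 13.95 pos [0.5796 0.0209 0.0202] board [ 0.0574 -0.0238] yaw -10.0 zdir [-0.007 -0.006 -1.   ] F [-4.9 -8.8  7. ] w 0.0358 q [ 0.49  0.56 -0.76  1.75  0.45  1.03 -0.61]
```

It stopped at the left strip: no further motion under force. I back off, lift and look.

Call:
carry_out(commands=[[[150,0,0.5,0,0,0,0],[150,0,1.2,0,0,0,0],[150,0,1.2,-1,0,0,0],[150,0,1.2,-3,0,0,0],[150,0,1.2,-5,0,0,0],[150,0,1.2,-5,0,0,0],[150,0,1.2,-5,0,0,0]]])

```text
time: 14.82
ee_pos: [0.5749, -0.0086, 0.1448]
eef_rot: [0.996, -0.088, -0.004, 0.004]
ft_force: [-0.9, -0.9, -1.5]
width: 0.0358
```

Run:
```python
from go import *
i=r.camera_info("wrist"); im=r.camera("wrist");cv2.imwrite("pics/wrist12.png",im)
st()
```

```text
t 14.88 pos [ 0.5745 -0.0086  0.1442] board [ 0.0574 -0.0537] yaw -10.0 zdir [-0.009 -0.006 -1.   ] F [-0.4 -0.9 -0.6] w 0.036 q [ 0.6   0.4  -0.83  1.66  0.32  1.23 -0.47]
```

View pics/wrist12.png

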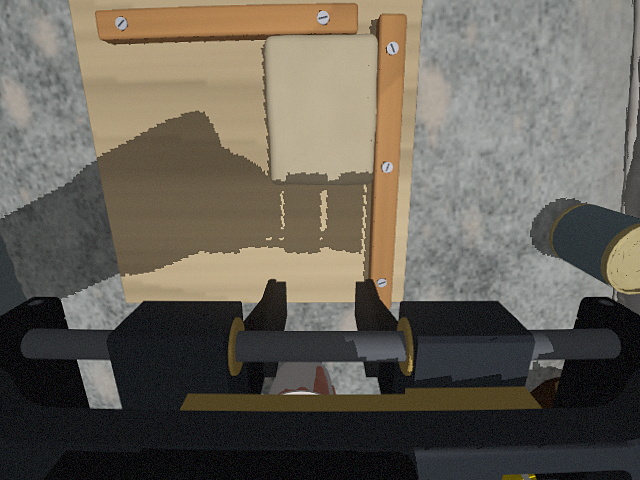

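The slab (cols 265–377, rows 35–183) sits in the corner. I check the gaps in a crop and numerically.

Run:
```python
from go import *
i=r.camera_info("wrist"); im=cv2.imread("pics/wrist12.png")
cv2.imwrite("pics/crop12.png",cv2.resize(im[10:210,240:420],None,fx=3,fy=3,interpolation=cv2.INTER_CUBIC))
print("slab",[w2b(q).round(4).tolist() for q in plane(i,[(265,37),(376,37),(374,183),(271,183)],.037)])
print("strips", [w2b(q).round(4).tolist() for q in plane(i,[(110,42),(350,34),(380,60),(372,280)],.030)])
```

```text
slab [[0.0197, 0.0924], [0.0974, 0.0916], [0.0997, -0.0107], [0.0189, -0.0102]]
strips [[-0.0956, 0.0936], [0.0797, 0.0952], [0.1018, 0.0781], [0.1024, -0.097]]
```

View pics/crop12.png

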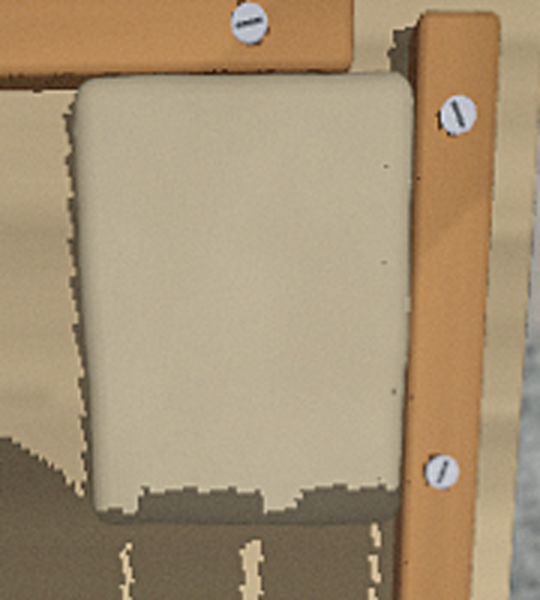

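The slab looks flush, though perhaps turned by about 0.01–0.02 rad (roughly 1 mm gap at the left end of the back edge). I have time for a gentle squaring push on the near edge.

Run:
```python
from go import *
print(units([*b2w(-.03,.04),.10],-99.65))
```

```text
(array([-3.51, -3.74,  1.76]), array([ 0.14, -0.  , 17.92]))
```

Call:
carry_out(commands=[[[150,-0.4,-0.4,0,0,0,2],[150,-0.8,-0.8,0,0,0,4],[150,-1.2,-1.2,0,0,0,6],[150,-1.6,-1.6,0,0,0,8],[150,-2,-2,0.3,0,0,10],[150,-2.4,-2.4,0.6,0,0,12],[150,-2.8,-2.9,0.9,0,0,14],[150,-3.2,-3.4,1.3,0.1,0,16],[150,-3.5,-3.7,1.75,0.1,0,17.9],[150,-3.5,-3.7,1.75,0.1,0,17.9]]])

```text
time: 16.12
ee_pos: [0.5026, 0.0977, 0.0987]
eef_rot: [-0.647, 0.763, 0.001, -0.003]
ft_force: [0.1, -0.2, 0.2]
width: 0.0362
```

Run:
```python
from go import *
im=r.camera("wrist");cv2.imwrite("pics/wrist13.png",im)
st(); print(units([*b2w(-.03,.04),.021],-99.65))
```

```text
t 16.18 pos [0.5034 0.0972 0.0994] board [-0.0305  0.0387] yaw -99.3 zdir [-0.004 -0.002 -1.   ] F [-1.  -0.4  0.2] w 0.0358 q [ 0.31  0.27 -0.66  1.87  0.19  1.07 -2.16]
(array([-0.06, -0.03,  3.14]), array([ 0.05, -0.03,  0.07]))
```

View pics/wrist13.png

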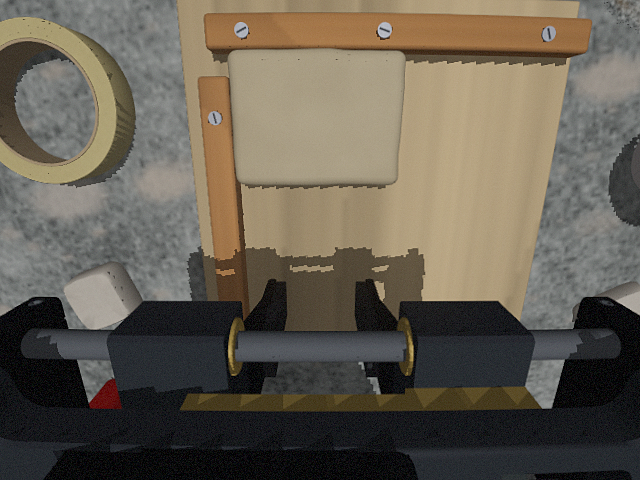

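From this side the slab sits tight in the corner (cols 230–405, rows 50–185). I lower behind its near edge and nudge.

Call:
carry_out(commands=[[[150,0,0,1.5,0,0,0],[150,0,0,2.6,0,0,0],[150,0,0,3.1,0,0,0],[150,0,0,3.1,0,0,0],[150,0,-0.4,3.1,0,0,0],[150,0,-0.8,3.1,0,0,0],[150,0,-1.1,3.1,0,0,0],[150,0,-1.25,3.1,0,0,0],[150,0,-1.35,3.1,0,0,0],[150,0,-1.45,3.1,0,0,0]]])

```text
time: 17.42
ee_pos: [0.5388, 0.0913, 0.0217]
eef_rot: [-0.648, 0.762, 0.001, -0.002]
ft_force: [-0.6, 0.3, -0.3]
width: 0.0358
```

Run:
```python
from go import *
st()
```

```text
t 17.43 pos [0.5388 0.0913 0.0217] board [0.0054 0.0388] yaw -99.3 zdir [-0.005 -0.002 -1.   ] F [-0.6  0.3 -0.3] w 0.0358 q [ 0.26  0.44 -0.61  1.84  0.3   0.96 -2.21]
```

Call:
carry_out(commands=[[[150,0,-0.05,0,0,0,0],[150,0,-0.1,0,0,0,0],[150,0,-0.15,0,0,0,0],[150,0,-0.15,0,0,0,0]]])

```text
time: 17.92
ee_pos: [0.5393, 0.0912, 0.0213]
eef_rot: [-0.648, 0.762, 0.002, -0.005]
ft_force: [-14.6, 0.3, 11.1]
width: 0.0358
```

Run:
```python
from go import *
st()
```

```text
t 17.93 pos [0.5393 0.0912 0.0213] board [0.0059 0.0388] yaw -99.2 zdir [-0.011 -0.003 -1.   ] F [-14.6   0.3  11.1] w 0.0358 q [ 0.26  0.45 -0.61  1.83  0.31  0.96 -2.21]
```

Contact is at board x = 5.9 mm, against 6.1 mm at the first flush contact, so the slab is tight to the back strip. I retract and do the final check.

Call:
carry_out(commands=[[[150,0,0.6,0,0,0,0],[150,0,1.4,0,0,0,0],[150,0,1.6,-1,0,0,0],[150,0,1.6,-3,0,0,0],[150,0,1.6,-5,0,0,0],[150,0,1.6,-5,0,0,0],[150,0,1.6,-5,0,0,0]]])

```text
time: 18.8
ee_pos: [0.5009, 0.0978, 0.1462]
eef_rot: [-0.648, 0.762, 0.002, -0.005]
ft_force: [-0.8, -0.1, -0.2]
width: 0.0361
```

Run:
```python
from go import *
i=r.camera_info("wrist"); im=r.camera("wrist");cv2.imwrite("pics/wrist14.png",im); t=r.camera("top"); cv2.imwrite("pics/top14.png",t)
st()
hsv=cv2.cvtColor(im,cv2.COLOR_BGR2HSV); print(hsv[120:125:4,300],hsv[200,400])
cv2.imwrite("pics/crop14.png",cv2.resize(im[0:220,170:430],None,fx=2.7,fy=2.7,interpolation=cv2.INTER_CUBIC))
```

```text
t 18.9 pos [0.5004 0.0978 0.1454] board [-0.0336  0.0387] yaw -99.2 zdir [-0.013 -0.003 -1.   ] F [-0.1 -0.   0.3] w 0.0356 q [ 0.33  0.21 -0.68  1.82  0.14  1.17 -2.13]
[[ 21  55 173]
 [ 20  56 174]] [ 19  71 180]
```

View pics/crop14.png

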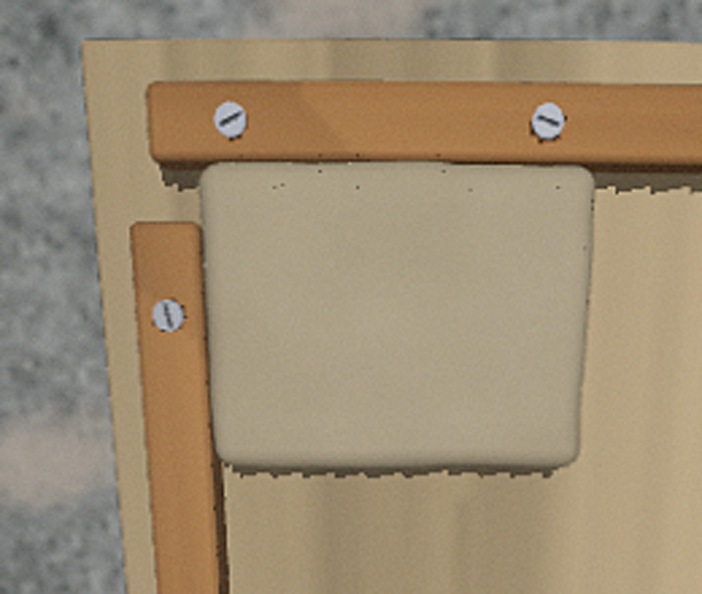

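View pics/top14.png

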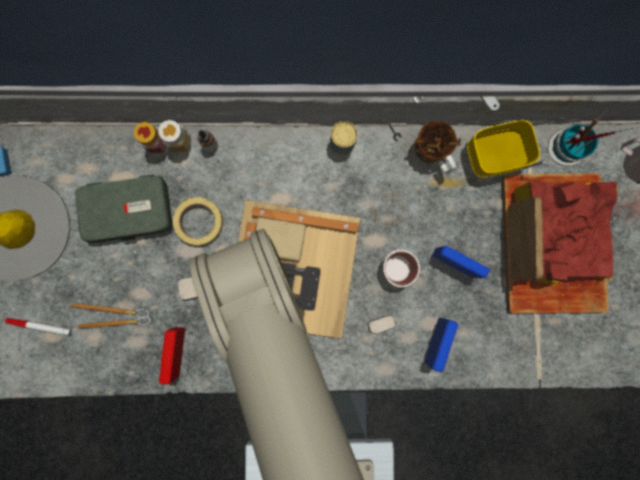

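The slab is flush with both strips and square to them, with no visible gap. The cup, tape, tin and long blank are at their original pixels, and the square blank appears unmoved though partly hidden. The robot is clear, so I hand in.

Run:
```python
from bench import r
print(r.close_job())
```

```text
the job is handed in; nothing more can be done
None
```

I tipped the slab over towards the back strip, pushed it flat against that strip, then slid it left along it into the corner and gave the near edge a last squaring push. I handed the job in at about 19 s.

**Last checks that agreed:**
- **Back strip:** the slab stopped firmly there twice, at 19 N and 15 N, with the fingers within 0.2 mm of the same place both times.
- **Left strip:** it stopped there with about 9–11 N on the wrist and no further movement.
- **Final close view:** the slab lies flat and square, with no visible gap at either strip.
- **Other objects:** the cup, tape, tin and long blank are at their original pixels in the top view.

**Less certain:**
- **Squareness:** a measurement before the squaring push suggested the slab was turned about 0.02 rad, possibly only pixel noise. I did not measure it again afterwards, only looked.
- **Square blank:** the arm partly hid it in the last top view, so I only saw that it appeared unmoved.

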